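# Unlock a tilt-out parts bin with its lift-gate lever and tip it open

## Task

The parts bin on the welding bench is locked by the black-handled lever in the sloping console beside it. Lift the lever out of its notch, take it across the slot away from the bin, feel for the other notch and push the lever fully home in it, then pull the bin forward by its handle until it stands all the way out. Keep the parts in the bin, disturb nothing else on the bench, and let go of everything.

Things in the scene. Friction and masses are not known exactly. Their poses are not given: they have to be found in the camera images.
- station: Grey sheet-steel station fixed to the bench, 420 mm wide (y). Origin on the bench top below its middle; x points away from its front, y to the left seen from the front, z up. Left half: bin (y 0 to 190 mm) under a steel roof (x -30 to 95 mm, top at z 153). Right half: console (y -195 to -25 mm, x -75 to 85) whose face slopes up to the back at 28 degrees from level, facing front and up.
- lever_pivot (a point): Pivot of the lever, hidden in the console at (54, -110, 28) mm of the station. Its x axis is the swing axis (points up the slope), y is the station's y, z is the console face's outward normal. The face is 115 mm from here along z; the slot in it runs along y and is closed by a black rubber strip.
- guard_mid (a point): Middle of the axis of the fixed steel guard tube over the lever: 20 mm diameter, 210 mm long along the station's y, its ends bent back (+x) to uprights 115 mm behind. It bars an approach from straight above: take the lever from the robot's side with the tool tilted about 28 degrees, in line with the lever.
- lever_grip (a point): Middle of the lever's black plastic grip, a straight round bar 28 mm thick, 80 mm long, 200 mm from the pivot with the lever down. z axis: outward along the lever, pivot to tip; x axis: the swing axis. A 14 mm steel shaft joins it to the console, whose face is 45 mm below the grip's lower end.
- lever_swing (a joint): Lever angle in rad: 0 locked; grows towards the station's -y (away from the bin); 0.26 is square to the face; the slot ends at 0.80. The middle of the unlocked notch, hidden under the strip, lies anywhere from 0.39 to 0.63, different every time; the lever then has 0.03 rad of play either way. Friction 0.25 Nm.
- lever_lift (a joint): How far the lever is drawn out along its own axis, m: 0 fully home in a notch, 0.032 at most. The notches are 16 mm deep; elsewhere the shaft's round end meets a ledge and stops at about 0.016, so lift more than that to cross. No spring; it stays where left. Friction 5 N, lever 0.35 kg.
- bin_handle (a point): Middle of the bin's handle, a level round bar 10 mm thick, 120 mm long along the station's y, 45 mm in front of the bin's face (40 mm clear gap) and 115 mm above the bench while the bin is shut. Shut fingers put down into the gap can hook it; as the bin tilts they must tilt with it, for its face leans over them.
- bin (a joint): Forward tilt of the bin (top towards the station's -x), rad: 0 shut, 0.62 at its stop. Turns about a level axis along y through (-50, 95, 12) mm of the station; shut, the handle is 45 mm in front of and 103 mm above it. The lever's bolt holds it shut until unlocked. Stays where left; about 8 to 15 N at the handle.
- bin_floor (a point): Middle of the bin's inner floor, 100 by 186 mm; the front wall is 128 mm high, the back wall 78 mm. The point tilts with the bin.
- pipe_stub: Dark steel pipe stub, 30 mm diameter, 110 mm long, lying in the bin along y; origin at its underside as it first lies.
- offcut: Steel block offcut 30 x 50 x 20 mm lying in the bin; origin at its underside.
- hammer: Hammer 190 mm long lying on the bench in front of the console, along the station's y. Leave alone.
- wrench: Wrench 160 mm long lying on the roof over the bin. Leave alone.
- tin: Open aluminium cup, 72 mm diameter, 85 mm high, standing right of the console. Leave alone.
- jar: Glass jar with a steel lid, 64 mm diameter, 85 mm high, standing left of the bin. Leave alone.
- gear: Steel gear, 100 mm across, lying flat on the bench. Leave alone.
- firebrick: Brick 120 x 70 x 40 mm on the bench. Leave alone.
- brush: Brush 200 mm long lying on the bench. Leave alone.
Mind the look-alikes: they are no part of the job. There is more than one size of the pipe_stub; the one meant has the size given above.

How it is judged:
By the outcome, as a careful person would: the job done as asked, in the order asked, and still so for the second after the job is handed in, with the robot touching nothing.
It also fails if it takes over 61 s, if anything falls off the work surface, if the arm or the gripper's body presses on something with over 40 N, if the wrist force passes 120 N, or if a joint passes its speed limit or range.

## Robot

A 6-joint arm with a two-finger parallel gripper is mounted at the origin on the work surface. World frame = base frame: x ahead of the robot, y to its left, z up, the work surface at z = 0. Lengths are in m, angles in degrees, forces in N, time in s.
With the tool pointing down it reaches from about 0.3 to 0.75 m from the base axis. Payload 8.5 kg.
Tool frame: the origin (TCP) lies midway between the tips of the shut fingers; the grasp point (between the pads) lies 19 mm behind it (env.hold_point_z is the distance from the TCP to the grasp point, in m); z points along the fingers, y is the line along which they close (so a half turn about z gives the same grasp; the last joint's range is limited). The gripper opens to 85 mm and grips with 20 to 120 N. Pads are 22 mm wide; open, the fingers measure 114 mm over their backs; the gripper's body (76 mm by 85 mm) begins 54 mm behind the grasp point. The pads swing forward as they close: fully open they stand 13 mm farther back than shut.
Start: joints at [51.205, 21.807, 74.336, -0, 83.858, -12.336], TCP at [0.245, 0.492, 0.231] pointing down, gripper open.
Joint ranges: [-178.18, 178.18], [-50.72, 133.34], [12.68, 142.11], [-81.47, 261.47], [9.98, 163.14], [-165.26, 165.26]. Speed limits (degrees/s): [136.94, 136.94, 180, 180, 180, 180].

## Interface

Orientations are given as a 3x3 rotation matrix whose columns are the frame's x, y, z axes.
In Python, from rig import observe, get_image, camera_info, env gives the robot as it stands.
- The arm moves only by the tool drive_tool, never from a script. Its arguments are lists of equal length, an entry for each row: "offset": the shift along the tool's x, y, z in units of 40 mm (1.0 is 40 mm), a list of three; "turn": the turn, a rotation vector about the tool's x, y, z in units of 6 degrees (1.0 is 6 degrees), a list of three; "hand": the opening, from 0 (shut) to 1 (fully open). A call has exactly 10 rows; each row shifts and turns the commanded pose from where the row before left it, along the tool's axes as they then stand; what a row does not reach is not made up. A row lasts 1/8 s, in which the tool goes at most 62.5 mm and 10.7 degrees, less where a joint would pass 70% of its speed; a pose out of reach is approached as far as the arm can. A call is refused whole if a number of a shift passes 1 or a number of a turn 1, either way. A call with a gripper value outside its range is refused whole. The fingers move at their own pace and stop on an object; "newtons" is the grip in N (left out, the last holds). Time passes only in rows, so rows that do not move let the fingers close, or fill a call up. It gives the time, the measured TCP pose, the force, the opening and the grip force at its end, in the units of the state.
- observe(): the state, without advancing time (a new reading comes with each control period).
- get_image(name): name is "scene" or "top" or "wrist"; returns the picture (480x640x3 uint8, blue, green, red); there is no depth.
- camera_info(name): a dict with "fx", "fy", "cx", "cy" (pixels), "world_to_cam" (4x4, takes a point from world to camera coordinates). Camera axes: x right, y down, z forward; pixel columns grow to the right and rows downward; lengths in m; the calibration is good to about 2 mm. A picture is of the moment at which its call begins: read the wrist's pose just before it. camera_info takes no time and is no camera call; for the wrist camera it gives the pose at the moment of the call.
- env.close_job(): hands the job in; it is judged then, once.
The state is a dict: "time_s": time; "q": joint angles; "qvel": joint speeds; "joint_efforts": joint torques, N m; "position": TCP position; "tool_rot": TCP orientation; "ft_force": force on the tool from outside, world axes, zero at the start; "wrist_torque": the same for the moment, N m; "grip_width": finger opening in m; "gripper_force": force on a finger pad.
Only numpy, scipy, OpenCV 4.12 (cv2) and the standard library are available. Lean on these libraries where they do the work, as an engineer would, in place of code of your own. Each camera call takes 0.05 s, during which the arm holds its last target. There are 200 camera calls.

## Working session

There is one attempt and no reset: what is moved stays moved. The work goes in short steps, Python scripts to look and compute and a tool call to move; the robot and the scene stay as the last step left them, time stands still between calls to the robot, and variables do not carry over. Pictures are saved under pics/ and viewed, at most 10 in all, crops included, and the job is handed in when it is done.

Besides the shell and the picture viewer there is one more tool, called by a JSON object that holds its "api" and its "payload". drive_tool: Moves the arm, as the interface text tells. Its arguments: {"type":"object","properties":{"offset":{"type":"array"},"turn":{"type":"array"},"hand":{"type":"array"},"newtons":{"type":"number"}},"required":["offset","turn","hand"]}

```bash
mkdir -p pics; ls; python3 - <<'E'
from rig import *
import cv2
for n in("scene","top"):
    cv2.imwrite(f"pics/{n}0.png",get_image(n)); c=camera_info(n); print(n,c)
s=observe(); print(s["time_s"],s["position"],s["tool_rot"],s["ft_force"],env.hold_point_z)
E
```

```text
pics
scene {'fx': 483.1038132896131, 'fy': 483.1038132896131, 'cx': 326.03205339726026, 'cy': 228.54484881540668, 'world_to_cam': array([[-0.15592523, -0.98767755,  0.01343081,  0.05229948],
       [-0.85111217,  0.12744018, -0.50928093,  0.54492746],
       [ 0.50129372, -0.09084087, -0.86049552,  1.11131344],
       [ 0.        ,  0.        ,  0.        ,  1.        ]])}
top {'fx': 612.3693060204856, 'fy': 612.3693060204856, 'cx': 326.85643601965154, 'cy': 244.5401658859677, 'world_to_cam': array([[-0.0264288 , -0.99962032, -0.00779347, -0.0058673 ],
       [-0.99146859,  0.02720713, -0.12747473,  0.56920173],
       [ 0.12763837,  0.00435797, -0.9918112 ,  1.68699295],
       [ 0.        ,  0.        ,  0.        ,  1.        ]])}
0.1 [0.2448764  0.49218041 0.23076085] [[-8.95279180e-01  4.45504737e-01 -8.47821766e-04]
 [ 4.45505449e-01  8.95278613e-01 -1.04931394e-03]
 [ 2.91562361e-04 -1.31713814e-03 -9.99999090e-01]] [ 0.18635641  0.09440719 -0.20890106] 0.0187
```

View pics/scene0.png

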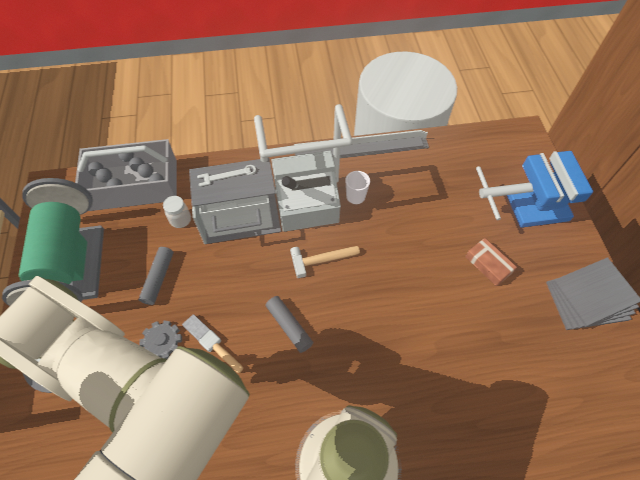

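View pics/top0.png

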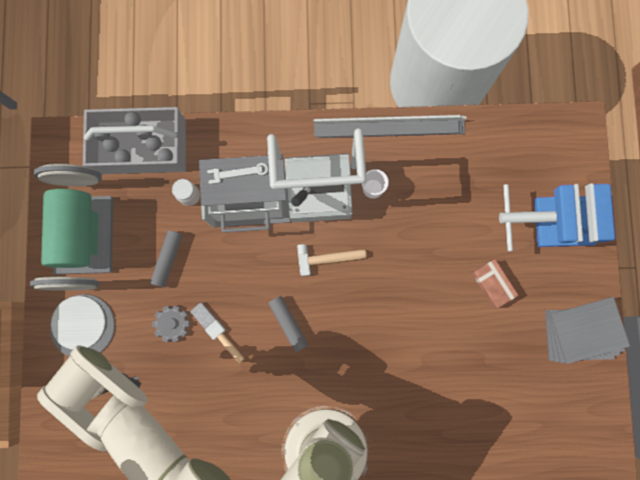

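The picture shows the station in the scene view at px (265,200): bin on the left with its handle at (237,220), guard tube at (305,150), black grip at (292,183). In the top view the grip is at (300,197) and the handle at (246,227). 

Possible mix-ups:
- Levers: black grip (292,183), vice bar (488,195), hammer handle (335,257).
- Bins: station bin (237,215), tray with balls (125,175).

By the description I choose the grip at (292,183) and the bin at (237,215), and check both in a close crop.

```bash
python3 - <<'E'
import cv2,numpy as np
a=cv2.imread("pics/scene0.png")[95:265,180:380]
b=cv2.imread("pics/top0.png")[120:250,185:395]
a=cv2.resize(a,None,fx=4,fy=4,interpolation=cv2.INTER_CUBIC)[:600]
b=cv2.resize(b,None,fx=3.8,fy=3.8,interpolation=cv2.INTER_CUBIC)
cv2.imwrite("pics/c1.png",a);cv2.imwrite("pics/c2.png",b);print(a.shape,b.shape)
E
```

```text
(600, 800, 3) (494, 798, 3)
```

View pics/c1.png

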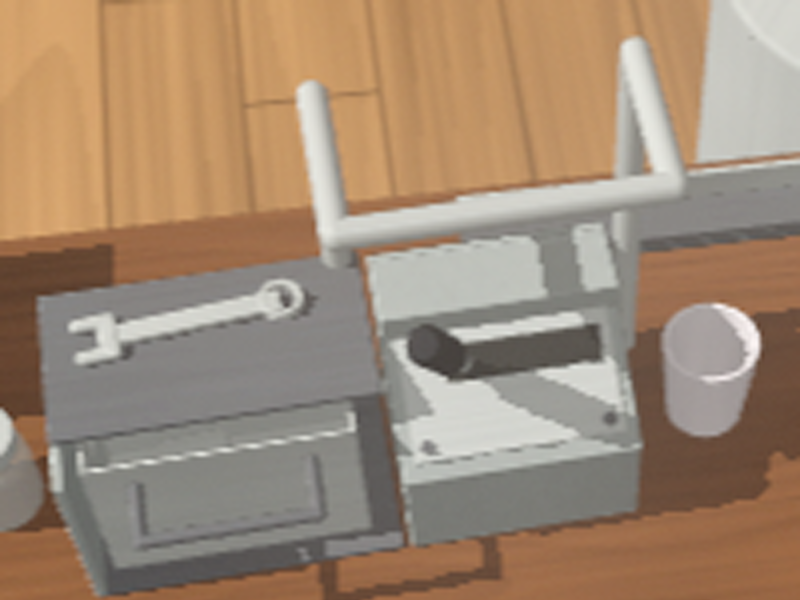

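View pics/c2.png

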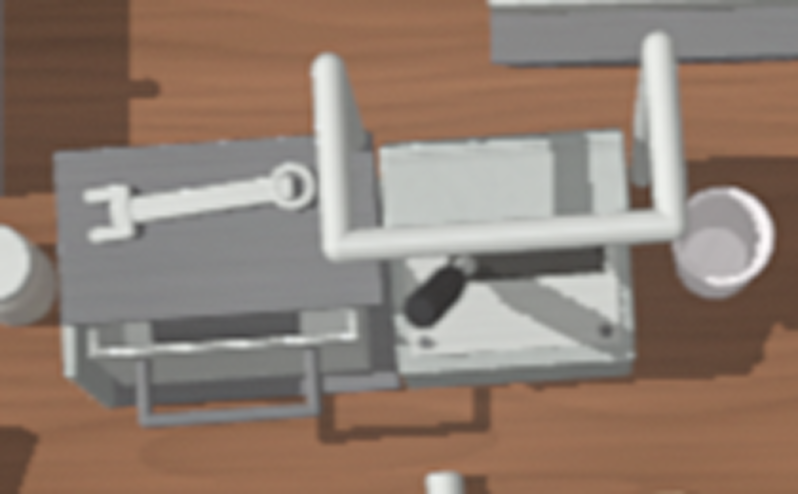

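```bash
cat > h.py <<'E'
import numpy as np
from scipy.optimize import least_squares
from scipy.spatial.transform import Rotation as R
from rig import camera_info
def proj(c,P):
    p=np.atleast_2d(P)@c["world_to_cam"][:3,:3].T+c["world_to_cam"][:3,3]
    return np.c_[c["fx"]*p[:,0]/p[:,2]+c["cx"],c["fy"]*p[:,1]/p[:,2]+c["cy"]]
def lev(a,r,lift=0):  # point on lever, station frame, m
    n=np.array([-np.sin(np.radians(28)),0,np.cos(np.radians(28))]); d=n*np.cos(a-.26)-np.array([0,1,0])*np.sin(a-.26)
    return np.array([.054,-.110,.028])+d*(r+lift),d
E
python3 - <<'E'
from h import *
S,T=camera_info("scene"),camera_info("top")
f={ # station pt : scene crop, top crop
'h':((-.095,.095,.115),(231,527),(229,413)),
'c1':((-.075,-.195,.0896),(640,443),(633,357)),
'c2':((-.075,-.025,.0896),(405,480),(398,372)),
'c3':((.085,-.025,.1747),(367,258),(379,147)),
'c4':((.085,-.195,.1747),(607,226),(622,130)),
'tip':(lev(0,.24)[0],(428,343),(420,308)),
}
P=np.array([v[0] for v in f.values()])
s=np.array([v[1] for v in f.values()])/4+[180,95]; t=np.array([v[2] for v in f.values()])/3.8+[185,120]
s-=.375;t-=.37
W=lambda p:R.from_euler('z',p[2]).apply(P)+[p[0],p[1],0]
g=lambda p:np.r_[(proj(S,W(p))-s).ravel(),(proj(T,W(p))-t).ravel()]
r=least_squares(g,[.65,.1,0],loss='soft_l1')
print(r.x,np.degrees(r.x[2]));print(np.c_[g(r.x).reshape(2,-1,2)[0],g(r.x).reshape(2,-1,2)[1]].round(1))
# guard tube triangulation, axis ends
def tri(a,b):
    a=np.array(a)/4+[180-.375,95-.375];b=np.array(b)/3.8+[185-.37,120-.37]
    q=least_squares(lambda X:np.r_[proj(S,X)[0]-a,proj(T,X)[0]-b],[.65,.1,.2]);return q.x,np.abs(q.fun).max()
st=lambda w:R.from_euler('z',-r.x[2]).apply(w-[r.x[0],r.x[1],0])
for n,a,b in(('gL',(335,236),(338,243)),('gR',(672,186),(670,222)),('hL',(143,541),(145,419)),('hR',(318,512),(314,407)),('tip',(428,343),(420,308))):
    X,e=tri(a,b);print(n,X.round(4),st(X).round(4),e.round(2))
np.save("st.npy",r.x)
E
```

```text
[0.70775893 0.10687891 0.03494745] 2.002341114558791
[[ 0.5 -0.5 -0.1 -0.2]
 [ 1.7  3.1  0.1  2.2]
 [ 0.8  3.2  0.1  2.1]
 [-0.  -5.2 -0.4 -3.8]
 [-0.4 -5.6  0.  -3.3]
 [-0.8 -0.2 -0.8  0.9]]
gL [0.6844 0.1025 0.3105] [-0.0235 -0.0035  0.3105] 0.52
gR [ 0.6914 -0.1072  0.3132] [-0.0238 -0.2134  0.3132] 0.41
hL [0.6064 0.2584 0.1143] [-0.096   0.155   0.1143] 0.12
hR [0.612  0.1396 0.1136] [-0.0946  0.0361  0.1136] 0.6
tip [0.6581 0.0548 0.2269] [-0.0515 -0.0503  0.2269] 0.08
```

Both views agree: the handle triangulates to within 1 mm of the fitted station, and so does the lever tip to within about 5 mm. The guard axis is at station x -24, z 312. Next I work out the approach.

```bash
cat >> h.py <<'E'
from rig import observe
p0=np.load("st.npy")
SR=R.from_euler('z',p0[2]).as_matrix(); ST=np.array([p0[0],p0[1],0])
def leverpose(a,r,lift=0,tilt=32,back=0):
    """TCP pose holding lever at radius r (grasp point)"""
    g,d=lev(a,r,lift); ph=a-.26; t=np.radians(tilt); n=np.array([-np.sin(t),0,np.cos(t)]);y=np.array([0,1.,0])
    D=n*np.cos(ph)-y*np.sin(ph); e=y*np.cos(ph)+n*np.sin(ph); Z=-D
    Rm=SR@np.c_[np.cross(e,Z),e,Z]
    return ST+SR@(g+d*back)+Rm[:,2]*.0187, Rm
def rows(tgt,n,cur=None):
    """constant row (units) repeated n times that leads from cur to tgt"""
    if cur is None: s=observe();cur=(np.array(s["position"]),np.array(s["tool_rot"]))
    w=R.from_matrix(cur[1].T@tgt[1]).as_rotvec(); p=cur[1].T@(tgt[0]-cur[0])
    M=sum(R.from_rotvec(w*k/n).as_matrix() for k in range(n))
    t=np.linalg.solve(M,p)
    print(n,"offset",(t/.04).round(3).tolist(),"turn",(np.degrees(w)/n/6).round(3).tolist(),"| tot mm",(p*1e3).round(1),"deg",np.degrees(w).round(1))
E
python3 - <<'E'
from h import *
t=leverpose(0,.203,back=.115);print(t[0]);rows(t,15);rows(t,17)
E
```

```text
[0.62826536 0.0710237  0.28401491]
15 offset [-0.81, -0.511, 0.179] turn [0.069, -0.385, -0.26] | tot mm [-530.9 -206.3  -53.1] deg [  6.2 -34.7 -23.4]
17 offset [-0.714, -0.452, 0.16] turn [0.061, -0.34, -0.229] | tot mm [-530.9 -206.3  -53.1] deg [  6.2 -34.7 -23.4]
```

{"api": "drive_tool", "payload": {"offset": [[-0.7, -0.45, 0.1], [-0.7, -0.45, 0.1], [-0.7, -0.45, 0.1], [-0.7, -0.45, 0.1], [-0.7, -0.45, 0.1], [-0.7, -0.45, 0.1], [-0.7, -0.45, 0.1], [-0.7, -0.45, 0.1], [-0.7, -0.45, 0.1], [-0.7, -0.45, 0.1]], "turn": [[0.06, -0.5, -0.3], [0.06, -0.5, -0.3], [0.06, -0.5, -0.3], [0.06, -0.5, -0.3], [0.06, -0.5, -0.3], [0.06, -0.5, -0.3], [0.06, -0.5, -0.3], [0.06, -0.5, -0.3], [0.06, -0.5, -0.3], [0.06, -0.5, -0.3]], "hand": [1, 1, 1, 1, 1, 1, 1, 1, 1, 1]}}

```text
time_s: 1.35
position: [0.4514, 0.2351, 0.2653]
tool_rot: [[-0.872, 0.173, 0.458], [0.085, 0.975, -0.205], [-0.482, -0.14, -0.865]]
ft_force: [-0.3, -0.3, -0.1]
grip_width: 0.0856
gripper_force: 0.0
```

```bash
python3 - <<'E'
from h import *
t=leverpose(0,.203,back=.115);print(observe()["position"]);rows(t,8)
E
```

```text
[0.45138571 0.23509808 0.26528292]
8 offset [-0.525, -0.432, 0.333] turn [0.039, -0.093, -0.12] | tot mm [-177.2 -132.    98.6] deg [ 1.8 -4.5 -5.7]
```

{"api": "drive_tool", "payload": {"offset": [[-0.525, -0.43, 0.33], [-0.525, -0.43, 0.33], [-0.525, -0.43, 0.33], [-0.525, -0.43, 0.33], [-0.525, -0.43, 0.33], [-0.525, -0.43, 0.33], [-0.525, -0.43, 0.33], [-0.525, -0.43, 0.33], [0, 0, 0], [0, 0, 0]], "turn": [[0.04, -0.09, -0.12], [0.04, -0.09, -0.12], [0.04, -0.09, -0.12], [0.04, -0.09, -0.12], [0.04, -0.09, -0.12], [0.04, -0.09, -0.12], [0.04, -0.09, -0.12], [0.04, -0.09, -0.12], [0, 0, 0], [0, 0, 0]], "hand": [1, 1, 1, 1, 1, 1, 1, 1, 1, 1]}}

```text
time_s: 2.6
position: [0.6268, 0.0728, 0.2837]
tool_rot: [[-0.85, 0.103, 0.517], [-0.028, 0.971, -0.239], [-0.527, -0.218, -0.822]]
ft_force: [-1.0, -0.9, 0.2]
grip_width: 0.085
gripper_force: 0.0
```

```bash
python3 - <<'E'
from h import *
import cv2
from rig import get_image
t=leverpose(0,.203,back=.115);rows(t,4);rows(leverpose(0,.203),6)
c=camera_info("wrist");im=get_image("wrist")
for r in (.16,.2,.24):
    p=proj(c,ST+SR@lev(0,r)[0])[0];print(r,p.round());cv2.circle(im,tuple(int(v) for v in p),3,(0,0,255),-1)
cv2.imwrite("pics/w1.png",im)
E
```

```text
4 offset [-0.008, -0.01, 0.006] turn [-0.0, -0.011, -0.002] | tot mm [-1.4 -1.6  0.9] deg [-0.  -0.3 -0.1]
6 offset [0.025, -0.007, 0.482] turn [-0.0, -0.007, -0.002] | tot mm [  5.9  -1.7 115.7] deg [-0.  -0.3 -0.1]
0.16 [326. 209.]
0.2 [325. 227.]
0.24 [325. 250.]
```

View pics/w1.png

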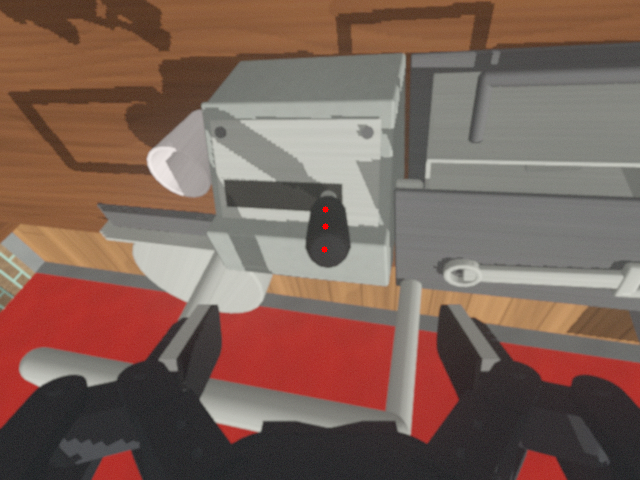

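The wrist view shows the black grip at (327,235) with its slot at (270,193). The projected axis points fall on it, so the estimate is good. I go straight in and grip.

{"api": "drive_tool", "payload": {"offset": [[0.02, 0, 0.48], [0.02, 0, 0.48], [0.03, 0, 0.48], [0.03, 0, 0.48], [0.03, 0, 0.48], [0.02, 0, 0.48], [0, 0, 0], [0, 0, 0], [0, 0, 0], [0, 0, 0]], "turn": [[0, 0, 0], [0, 0, 0], [0, 0, 0], [0, 0, 0], [0, 0, 0], [0, 0, 0], [0, 0, 0], [0, 0, 0], [0, 0, 0], [0, 0, 0]], "hand": [1, 1, 1, 1, 1, 1, 1, 0, 0, 0], "newtons": 60}}

```text
time_s: 3.9
position: [0.6819, 0.0449, 0.1871]
tool_rot: [[-0.849, 0.104, 0.519], [-0.028, 0.971, -0.239], [-0.528, -0.218, -0.821]]
ft_force: [0.1, 0.2, -0.4]
grip_width: 0.032
gripper_force: 0.0
```

{"api": "drive_tool", "payload": {"offset": [[0, 0, 0], [0, 0, 0], [0, 0, 0], [0, 0, 0], [0, 0, 0], [0, 0, 0], [0, 0, 0], [0, 0, 0], [0, 0, 0], [0, 0, 0]], "turn": [[0, 0, 0], [0, 0, 0], [0, 0, 0], [0, 0, 0], [0, 0, 0], [0, 0, 0], [0, 0, 0], [0, 0, 0], [0, 0, 0], [0, 0, 0]], "hand": [0, 0, 0, 0, 0, 0, 0, 0, 0, 0]}}

```text
time_s: 5.15
position: [0.682, 0.0449, 0.1872]
tool_rot: [[-0.849, 0.103, 0.519], [-0.028, 0.971, -0.239], [-0.528, -0.218, -0.821]]
ft_force: [-4.3, 2.3, 5.5]
grip_width: 0.0265
gripper_force: 58.7
```

```bash
python3 - <<'E'
from h import *
s=observe();rows(leverpose(0,.203),1);rows(leverpose(0,.203,lift=.026),5)
c=(np.array(s["position"]),np.array(s["tool_rot"]));print(c[1].T@s["ft_force"],s["wrist_torque"])
E
```

```text
1 offset [0.03, -0.034, 0.03] turn [-0.003, -0.02, -0.01] | tot mm [ 1.2 -1.3  1.2] deg [-0.  -0.1 -0.1]
5 offset [-0.003, -0.007, -0.124] turn [-0.001, -0.004, -0.002] | tot mm [ -0.5  -1.3 -24.7] deg [-0.  -0.1 -0.1]
[ 0.67321404  0.56203914 -7.30913452] [ 0.11822355  0.45463083 -0.04323246]
```

{"api": "drive_tool", "payload": {"offset": [[-0.01, 0, -0.13], [-0.01, 0, -0.13], [-0.01, 0, -0.13], [-0.01, 0, -0.13], [-0.01, 0, -0.13], [0, 0, 0], [0, 0, 0], [0, 0, 0], [0, 0, 0], [0, 0, 0]], "turn": [[0, 0, 0], [0, 0, 0], [0, 0, 0], [0, 0, 0], [0, 0, 0], [0, 0, 0], [0, 0, 0], [0, 0, 0], [0, 0, 0], [0, 0, 0]], "hand": [0, 0, 0, 0, 0, 0, 0, 0, 0, 0]}}

```text
time_s: 6.4
position: [0.6701, 0.0509, 0.2085]
tool_rot: [[-0.849, 0.103, 0.517], [-0.028, 0.971, -0.24], [-0.527, -0.218, -0.822]]
ft_force: [3.4, -1.2, -6.7]
grip_width: 0.0265
gripper_force: 59.4
```

```bash
cat >> h.py <<'E'
def levstate():
    s=observe();c=(np.array(s["position"]),np.array(s["tool_rot"]))
    g=SR.T@(c[0]-c[1][:,2]*.0187-ST)-np.array([.054,-.110,.028])
    n=lev(.26,1)[1]; print("a %.3f r %.4f off %.4f"%(np.arctan2(-g[1],g@n)+.26,np.hypot(g[1],g@n),g@np.array([n[2],0,-n[0]])),"toolF",(c[1].T@s["ft_force"]).round(1),"tq",(c[1].T@s["wrist_torque"]).round(2),"w",round(s["grip_width"],4),"t",round(s["time_s"],2))
    return c
E
python3 - <<'E'
from h import *
levstate()
for a in (.39,):
  rows(leverpose(a,.2015,lift=.026),5)
E
```

```text
a -0.006 r 0.2293 off 0.0009 toolF [0.7 0.7 7.5] tq [-0.22  0.07 -0.04] w 0.0265 t 6.4
5 offset [0.002, -0.415, 0.024] turn [-0.746, -0.007, -0.003] | tot mm [  0.4 -80.7  17.5] deg [-22.4  -0.2  -0.1]
```

Lifted about 25 mm. Now I swing across to 0.39.

{"api": "drive_tool", "payload": {"offset": [[0, -0.26, 0.015], [0, -0.26, 0.015], [0, -0.26, 0.015], [0, -0.26, 0.015], [0, -0.26, 0.015], [0, -0.26, 0.015], [0, -0.26, 0.015], [0, -0.26, 0.015], [0, 0, 0], [0, 0, 0]], "turn": [[-0.466, 0, 0], [-0.466, 0, 0], [-0.466, 0, 0], [-0.466, 0, 0], [-0.466, 0, 0], [-0.466, 0, 0], [-0.466, 0, 0], [-0.466, 0, 0], [0, 0, 0], [0, 0, 0]], "hand": [0, 0, 0, 0, 0, 0, 0, 0, 0, 0]}}

```text
time_s: 7.65
position: [0.6716, -0.0312, 0.2117]
tool_rot: [[-0.849, -0.101, 0.519], [-0.027, 0.989, 0.147], [-0.528, 0.111, -0.842]]
ft_force: [0.1, 2.3, 2.8]
grip_width: 0.0265
gripper_force: 60.7
```

```bash
python3 - <<'E'
from h import *
c=levstate()
rows(leverpose(.40,.2293),1);rows(leverpose(.40,.2042,lift=.012),5)
E
```

```text
a 0.389 r 0.2271 off 0.0011 toolF [-1.6  2.6 -2. ] tq [-0.87 -0.    1.18] w 0.0265 t 7.65
1 offset [0.024, -0.06, -0.056] turn [-0.099, -0.015, -0.028] | tot mm [ 1.  -2.4 -2.2] deg [-0.6 -0.1 -0.2]
5 offset [0.009, -0.012, 0.054] turn [-0.02, -0.003, -0.006] | tot mm [ 1.9 -2.3 10.8] deg [-0.6 -0.1 -0.2]
```

{"api": "drive_tool", "payload": {"offset": [[0, -0.03, 0], [0, -0.03, 0], [0, 0, 0.054], [0, 0, 0.054], [0, 0, 0.054], [0, 0, 0.054], [0, 0, 0.054], [0, 0, 0], [0, 0, 0], [0, 0, 0]], "turn": [[-0.05, 0, 0], [-0.05, 0, 0], [0, 0, 0], [0, 0, 0], [0, 0, 0], [0, 0, 0], [0, 0, 0], [0, 0, 0], [0, 0, 0], [0, 0, 0]], "hand": [0, 0, 0, 0, 0, 0, 0, 0, 0, 0]}}

```text
time_s: 8.9
position: [0.6773, -0.032, 0.201]
tool_rot: [[-0.85, -0.107, 0.516], [-0.028, 0.987, 0.159], [-0.527, 0.121, -0.841]]
ft_force: [2.0, 6.1, 0.8]
grip_width: 0.0266
gripper_force: 60.8
```

```bash
python3 - <<'E'
from h import *
c=levstate()
rows(leverpose(.45,.2042,lift=.018),5)
E
```

```text
a 0.402 r 0.2153 off 0.0011 toolF [-2.3  5.9  1.3] tq [-1.65 -0.2   1.2 ] w 0.0266 t 8.9
5 offset [0.003, -0.049, -0.035] turn [-0.093, -0.007, -0.005] | tot mm [ 0.7 -9.9 -6.7] deg [-2.8 -0.2 -0.2]
```

Lift is about 11 mm with no resistance, below the 16 mm ledge, so the lever seems to be in the notch. I push on.

{"api": "drive_tool", "payload": {"offset": [[0, 0, 0.05], [0, 0, 0.05], [0, 0, 0.05], [0, 0, 0], [0, 0, 0], [0, 0, 0], [0, 0, 0], [0, 0, 0], [0, 0, 0], [0, 0, 0]], "turn": [[0, 0, 0], [0, 0, 0], [0, 0, 0], [0, 0, 0], [0, 0, 0], [0, 0, 0], [0, 0, 0], [0, 0, 0], [0, 0, 0], [0, 0, 0]], "hand": [0, 0, 0, 0, 0, 0, 0, 0, 0, 0]}}

```text
time_s: 10.15
position: [0.6802, -0.031, 0.1957]
tool_rot: [[-0.85, -0.107, 0.516], [-0.028, 0.987, 0.159], [-0.526, 0.121, -0.842]]
ft_force: [1.5, 4.5, 0.6]
grip_width: 0.0264
gripper_force: 60.8
```

```bash
python3 - <<'E'
from h import *
import cv2
from rig import get_image
c=levstate()
im=get_image("scene")[95:265,180:380];b=get_image("wrist")
cv2.imwrite("pics/c3.png",np.hstack([cv2.resize(im,(400,340),interpolation=cv2.INTER_CUBIC),cv2.resize(b,(400,340))]))
E
```

```text
a 0.401 r 0.2092 off 0.0012 toolF [-1.7  4.3  1. ] tq [-1.65 -0.09  1.21] w 0.0264 t 10.15
```

View pics/c3.png

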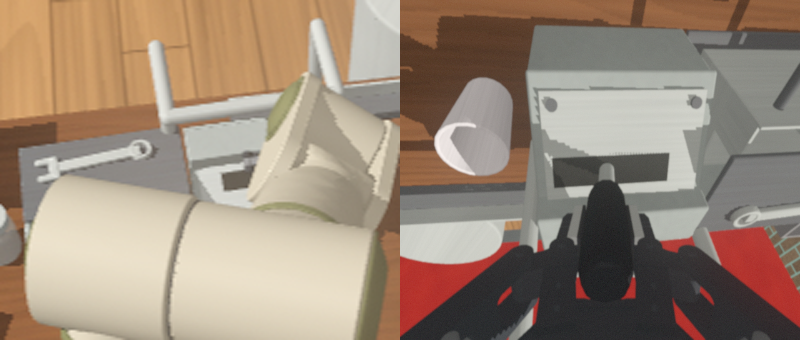

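The wrist view shows the grip still held (605,240) and the shaft standing mid-slot at (607,172). I push further until force builds up.

{"api": "drive_tool", "payload": {"offset": [[0, 0, 0.04], [0, 0, 0.04], [0, 0, 0.04], [0, 0, 0.03], [0, 0, 0], [0, 0, 0], [0, 0, 0], [0, 0, 0], [0, 0, 0], [0, 0, 0]], "turn": [[0, 0, 0], [0, 0, 0], [0, 0, 0], [0, 0, 0], [0, 0, 0], [0, 0, 0], [0, 0, 0], [0, 0, 0], [0, 0, 0], [0, 0, 0]], "hand": [0, 0, 0, 0, 0, 0, 0, 0, 0, 0]}}

```text
time_s: 11.5
position: [0.6834, -0.0307, 0.1913]
tool_rot: [[-0.849, -0.107, 0.517], [-0.028, 0.987, 0.158], [-0.527, 0.12, -0.841]]
ft_force: [-4.2, -0.6, 2.7]
grip_width: 0.0264
gripper_force: 61.6
```

```bash
python3 - <<'E'
from h import *
c=levstate()
E
```

```text
a 0.404 r 0.2038 off 0.0020 toolF [ 2.2  0.2 -4.5] tq [-0.91  1.   -0.44] w 0.0264 t 11.5
```

{"api": "drive_tool", "payload": {"offset": [[0, 0, 0.04], [0, 0, 0.04], [0, 0, 0], [0, 0, 0], [0, 0, 0], [0, 0, 0], [0, 0, 0], [0, 0, 0], [0, 0, 0], [0, 0, 0]], "turn": [[0, 0, 0], [0, 0, 0], [0, 0, 0], [0, 0, 0], [0, 0, 0], [0, 0, 0], [0, 0, 0], [0, 0, 0], [0, 0, 0], [0, 0, 0]], "hand": [0, 0, 0, 0, 0, 0, 0, 0, 0, 0]}}

```text
time_s: 12.75
position: [0.6844, -0.0306, 0.1915]
tool_rot: [[-0.848, -0.108, 0.519], [-0.029, 0.987, 0.157], [-0.529, 0.118, -0.84]]
ft_force: [-24.6, -2.8, 21.4]
grip_width: 0.027
gripper_force: 64.9
```

```bash
python3 - <<'E'
from h import *
c=levstate()
E
```

```text
a 0.404 r 0.2035 off 0.0030 toolF [  9.6   2.4 -31.2] tq [-1.25  2.15 -0.4 ] w 0.027 t 12.75
```

Hard stop (31 N) at r = 203.5 mm, which is the same depth as the locked home position, so the lever is fully home at about 0.40 rad. I relieve the force, open and back out.

{"api": "drive_tool", "payload": {"offset": [[0, 0, -0.05], [0, 0, 0], [0, 0, 0], [0, 0, 0], [0, 0, 0], [0, 0, 0], [0, 0, 0], [0, 0, -0.1], [0, 0, -0.3], [0, 0, -0.6]], "turn": [[0, 0, 0], [0, 0, 0], [0, 0, 0], [0, 0, 0], [0, 0, 0], [0, 0, 0], [0, 0, 0], [0, 0, 0], [0, 0, 0], [0, 0, 0]], "hand": [0, 1, 1, 1, 1, 1, 1, 1, 1, 1]}}

```text
time_s: 14.0
position: [0.6629, -0.0367, 0.2245]
tool_rot: [[-0.85, -0.107, 0.516], [-0.028, 0.987, 0.159], [-0.527, 0.12, -0.842]]
ft_force: [-1.3, 0.5, -0.2]
grip_width: 0.0852
gripper_force: 0.0
```

{"api": "drive_tool", "payload": {"offset": [[0, 0, -0.8], [0, 0, -0.9], [0, 0, -0.9], [0, 0, -0.4], [0, 0, 0], [0, 0, 0], [0, 0, 0], [0, 0, 0], [0, 0, 0], [0, 0, 0]], "turn": [[0, 0, 0], [0, 0, 0], [0, 0, 0], [0, 0, 0], [0, 0, 0], [0, 0, 0], [0, 0, 0], [0, 0, 0], [0, 0, 0], [0, 0, 0]], "hand": [1, 1, 1, 1, 1, 1, 1, 1, 0, 0]}}

```text
time_s: 15.25
position: [0.6015, -0.0557, 0.325]
tool_rot: [[-0.849, -0.107, 0.517], [-0.028, 0.987, 0.158], [-0.527, 0.12, -0.841]]
ft_force: [-0.3, -0.2, 0.5]
grip_width: 0.0517
gripper_force: 0.0
```

```bash
cat >> h.py <<'E'
def binpose(th,tilt,gap=.020,depth=.012,y=.095,up=0):
    """Shut fingertips hooked behind the handle; TCP 'depth' below bar axis, 'gap' behind it; tool tilted back by tilt+th rad (z leans)"""
    c,s=np.cos(th),np.sin(th)
    # bin frame point rel. axis: x,z ; forward tilt = top towards -x
    x,z=-.045+gap,.103-depth+up
    P=np.array([-.050+c*x-s*z,y,.012+s*x+c*z])
    t=th+tilt; Z=-np.array([-np.sin(t),0,np.cos(t)]); e=np.array([0,1.,0])
    return ST+SR@P,SR@np.c_[np.cross(e,Z),e,Z]
E
python3 - <<'E'
from h import *
import cv2
from rig import get_image
c=camera_info("wrist");b=get_image("wrist")
cv2.imwrite("pics/w2.png",b)
for r in(.16,.2,.24):print(proj(c,ST+SR@lev(.404,r)[0]).round(),proj(c,ST+SR@lev(.404,r,.016)[0]).round())
print(observe()["ft_force"],observe()["time_s"],observe()["grip_width"])
E
```

```text
[[328. 202.]] [[328. 207.]]
[[328. 216.]] [[327. 222.]]
[[327. 234.]] [[327. 243.]]
[-0.37600293 -0.44689069  0.07816291] 15.3 0.0442148307745886
```

View pics/w2.png

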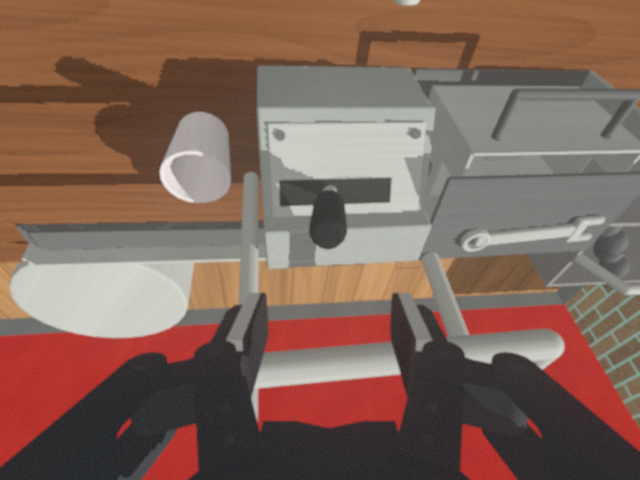

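The grip tip is at (328,232), matching the model for fully home; the bin handle is at (565,97). Next I plan the move to the handle.

```bash
python3 - <<'E'
from h import *
A=binpose(0,.30,gap=.025,depth=.022,y=.1,up=.13); A=(A[0]+[-.08,0,.06],A[1])
B=binpose(0,.10,gap=.025,depth=.022,y=.1,up=.10);C=binpose(0,.10,gap=.025,depth=.022,y=.1)
rows(A,10);rows(B,6,A);rows(C,4,B);print(A[0],B[0],C[0],binpose(.62,.1)[0])
E
```

```text
10 offset [0.128, 0.648, 0.105] turn [0.134, 0.244, 0.015] | tot mm [ 55.  256.6  52.1] deg [ 8.  14.6  0.9]
6 offset [-0.245, -0.012, 0.439] turn [-0.0, 0.318, 0.0] | tot mm [-49.8  -2.8 109.6] deg [-0.  11.5  0. ]
4 offset [0.062, 0.0, 0.622] turn [0.0, 0.0, 0.0] | tot mm [10.   0.  99.5] deg [0. 0. 0.]
[0.55430763 0.20437203 0.283     ] [0.63430763 0.20437203 0.193     ] [0.63430763 0.20437203 0.093     ] [0.58129367 0.19751552 0.07153706]
```

{"api": "drive_tool", "payload": {"offset": [[0.13, 0.65, 0.1], [0.13, 0.65, 0.1], [0.13, 0.65, 0.1], [0.13, 0.65, 0.1], [0.13, 0.65, 0.1], [0.13, 0.65, 0.1], [0.13, 0.65, 0.1], [0.13, 0.65, 0.1], [0.13, 0.65, 0.1], [0.13, 0.65, 0.1]], "turn": [[0.134, 0.244, 0.015], [0.134, 0.244, 0.015], [0.134, 0.244, 0.015], [0.134, 0.244, 0.015], [0.134, 0.244, 0.015], [0.134, 0.244, 0.015], [0.134, 0.244, 0.015], [0.134, 0.244, 0.015], [0.134, 0.244, 0.015], [0.134, 0.244, 0.015]], "hand": [0, 0, 0, 0, 0, 0, 0, 0, 0, 0]}}

```text
time_s: 16.55
position: [0.5524, 0.2056, 0.2845]
tool_rot: [[-0.955, -0.035, 0.295], [-0.034, 0.999, 0.009], [-0.295, -0.001, -0.956]]
ft_force: [-0.0, -0.5, 0.4]
grip_width: 0.0001
gripper_force: 0.0
```

```bash
python3 - <<'E'
from h import *
s=observe();print(s["position"],s["ft_force"])
rows(binpose(0,.10,gap=.025,depth=.022,y=.1,up=.10),7)
E
```

```text
[0.55243228 0.20563707 0.28449398] [-2.31972523e-04 -5.06637889e-01  4.20792539e-01]
7 offset [-0.216, -0.015, 0.382] turn [-0.001, 0.272, 0.0] | tot mm [-51.2  -4.  111.5] deg [-0.  11.4  0. ]
```

{"api": "drive_tool", "payload": {"offset": [[-0.216, -0.015, 0.38], [-0.216, -0.015, 0.38], [-0.216, -0.015, 0.38], [-0.216, -0.015, 0.38], [-0.216, -0.015, 0.38], [-0.216, -0.015, 0.38], [-0.216, -0.015, 0.38], [0, 0, 0], [0, 0, 0], [0, 0, 0]], "turn": [[0, 0.272, 0], [0, 0.272, 0], [0, 0.272, 0], [0, 0.272, 0], [0, 0.272, 0], [0, 0.272, 0], [0, 0.272, 0], [0, 0, 0], [0, 0, 0], [0, 0, 0]], "hand": [0, 0, 0, 0, 0, 0, 0, 0, 0, 0]}}

```text
time_s: 17.8
position: [0.6341, 0.2035, 0.1946]
tool_rot: [[-0.994, -0.035, 0.102], [-0.035, 0.999, 0.003], [-0.102, -0.0, -0.995]]
ft_force: [-0.6, -0.5, -0.0]
grip_width: 0.0002
gripper_force: 0.0
```

```bash
python3 - <<'E'
from h import *
import cv2
from rig import get_image
s=observe();print(s["position"],s["ft_force"])
C=binpose(0,.10,gap=.025,depth=.022,y=.1);rows(C,5)
c=camera_info("wrist");b=get_image("wrist")
for P in ((-.095,.035,.115),(-.095,.155,.115)):
    p=proj(c,ST+SR@np.array(P))[0];print(p.round());cv2.circle(b,tuple(int(v) for v in p),3,(0,0,255),-1)
p=proj(c,C[0])[0];cv2.circle(b,tuple(int(v) for v in p),3,(0,255,0),-1);print(p)
cv2.imwrite("pics/w3.png",b)
E
```

```text
[0.63410941 0.20351389 0.19463762] [-0.5626245  -0.48309114 -0.01002731]
5 offset [0.05, 0.004, 0.506] turn [-0.001, 0.004, 0.001] | tot mm [ 10.1   0.9 101.1] deg [-0.   0.1  0. ]
[220. 195.]
[421. 195.]
[328.81886434 220.56082811]
```

View pics/w3.png

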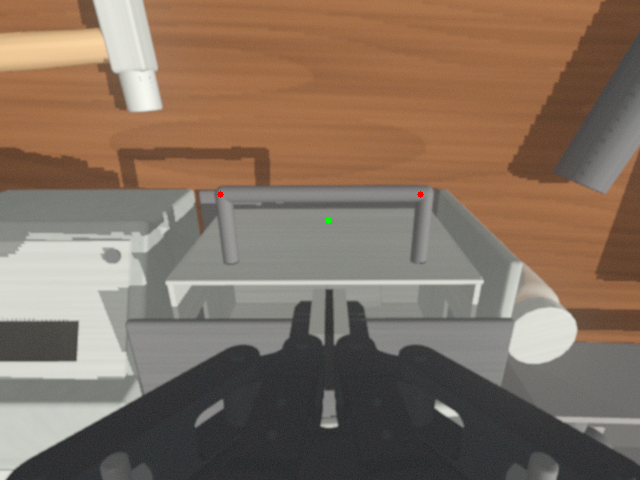

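The bar runs from (220,195) to (430,195), where I predicted it, and the target point (329,220) lies in the gap. I go down.

{"api": "drive_tool", "payload": {"offset": [[0.05, 0, 0.5], [0.05, 0, 0.5], [0.05, 0, 0.5], [0.05, 0, 0.5], [0.05, 0, 0.5], [0, 0, 0], [0, 0, 0], [0, 0, 0], [0, 0, 0], [0, 0, 0]], "turn": [[0, 0, 0], [0, 0, 0], [0, 0, 0], [0, 0, 0], [0, 0, 0], [0, 0, 0], [0, 0, 0], [0, 0, 0], [0, 0, 0], [0, 0, 0]], "hand": [0, 0, 0, 0, 0, 0, 0, 0, 0, 0]}}

```text
time_s: 19.1
position: [0.6345, 0.2033, 0.0934]
tool_rot: [[-0.994, -0.035, 0.101], [-0.035, 0.999, 0.003], [-0.101, -0.0, -0.995]]
ft_force: [0.0, 0.0, -0.6]
grip_width: 0.0003
gripper_force: 0.0
```

```bash
python3 - <<'E'
from h import *
s=observe();print(s["position"],s["ft_force"])
k=dict(depth=.022,y=.1)
B=[binpose(0,.1,gap=.016,**k)]+[binpose(t,.1,gap=.016,**k) for t in(.31,.66)]
rows(B[0],3);rows(B[1],10,B[0]);rows(B[2],10,B[1]);print(B[2][0])
E
```

```text
[0.63450143 0.20334029 0.09344796] [ 0.01251278  0.04533888 -0.64080344]
3 offset [0.076, 0.009, -0.004] turn [-0.001, 0.003, 0.001] | tot mm [ 9.2  1.  -0.5] deg [-0.   0.1  0. ]
10 offset [0.064, -0.0, 0.017] turn [-0.0, -0.296, 0.0] | tot mm [24.5 -0.  10.3] deg [ -0.  -17.8   0. ]
10 offset [0.073, -0.0, 0.019] turn [0.0, -0.334, -0.0] | tot mm [27.4 -0.  12.2] deg [  0.  -20.1  -0. ]
[0.5817675  0.20253514 0.05820898]
```

{"api": "drive_tool", "payload": {"offset": [[0.08, 0, 0], [0.08, 0, 0], [0.07, 0, 0], [0.06, 0, 0.02], [0.06, 0, 0.02], [0.06, 0, 0.02], [0.06, 0, 0.02], [0.06, 0, 0.02], [0, 0, 0], [0, 0, 0]], "turn": [[0, 0, 0], [0, 0, 0], [0, 0, 0], [0, -0.3, 0], [0, -0.3, 0], [0, -0.3, 0], [0, -0.3, 0], [0, -0.3, 0], [0, 0, 0], [0, 0, 0]], "hand": [0, 0, 0, 0, 0, 0, 0, 0, 0, 0]}}

```text
time_s: 20.35
position: [0.6163, 0.2027, 0.0886]
tool_rot: [[-0.965, -0.035, 0.262], [-0.034, 0.999, 0.009], [-0.262, 0.0, -0.965]]
ft_force: [5.4, -0.5, 7.3]
grip_width: -0.0002
gripper_force: 3.2
```

```bash
python3 - <<'E'
from h import *
s=observe();c=np.array(s["tool_rot"]);print(s["position"],c.T@s["ft_force"])
k=dict(depth=.022,y=.1)
rows(binpose(.157,.1,gap=.016,**k),1);rows(binpose(.42,.1,gap=.016,**k),10)
E
```

```text
[0.61632163 0.20269574 0.08862495] [-7.12362811 -0.72222675 -5.64270896]
1 offset [0.087, 0.026, 0.006] turn [0.001, 0.074, 0.001] | tot mm [3.5 1.  0.3] deg [0.  0.4 0. ]
10 offset [0.063, 0.003, 0.014] turn [0.0, -0.244, 0.0] | tot mm [24.5  1.1  8.4] deg [  0.  -14.6   0. ]
```

The pull reads about 9 N and the bin seems to be following. I continue.

{"api": "drive_tool", "payload": {"offset": [[0.065, 0, 0.015], [0.065, 0, 0.015], [0.065, 0, 0.015], [0.065, 0, 0.015], [0.065, 0, 0.015], [0.065, 0, 0.015], [0.065, 0, 0.015], [0.065, 0, 0.015], [0.065, 0, 0.015], [0.065, 0, 0.015]], "turn": [[0, -0.25, 0], [0, -0.25, 0], [0, -0.25, 0], [0, -0.25, 0], [0, -0.25, 0], [0, -0.25, 0], [0, -0.25, 0], [0, -0.25, 0], [0, -0.25, 0], [0, -0.25, 0]], "hand": [0, 0, 0, 0, 0, 0, 0, 0, 0, 0]}}

```text
time_s: 21.6
position: [0.5949, 0.2019, 0.074]
tool_rot: [[-0.863, -0.035, 0.504], [-0.03, 0.999, 0.018], [-0.504, 0.0, -0.863]]
ft_force: [7.5, -2.4, 6.5]
grip_width: -0.0003
gripper_force: 4.3
```

```bash
python3 - <<'E'
from h import *
s=observe();c=np.array(s["tool_rot"]);print(s["position"],c.T@s["ft_force"],s["wrist_torque"])
k=dict(depth=.022,y=.1)
rows(binpose(.42,.1,gap=.016,**k),1);rows(binpose(.62,.1,gap=.016,**k),10);rows(binpose(.66,.1,gap=.016,**k),10)
E
```

```text
[0.59491537 0.20194454 0.07399917] [-9.68594302 -2.68910897 -1.88294843] [-0.38089265 -1.08554191 -0.18376433]
1 offset [-0.001, 0.026, -0.004] turn [0.006, 0.083, 0.001] | tot mm [-0.   1.  -0.1] deg [0.  0.5 0. ]
10 offset [0.042, 0.003, 0.01] turn [0.001, -0.183, 0.0] | tot mm [16.2  1.   5.5] deg [  0. -11.   0.]
10 offset [0.05, 0.003, 0.012] turn [0.001, -0.221, 0.0] | tot mm [19.3  1.   7. ] deg [  0.  -13.3   0. ]
```

{"api": "drive_tool", "payload": {"offset": [[0.045, 0, 0.01], [0.045, 0, 0.01], [0.045, 0, 0.01], [0.045, 0, 0.01], [0.045, 0, 0.01], [0.045, 0, 0.01], [0.045, 0, 0.01], [0.045, 0, 0.01], [0.045, 0, 0.01], [0.045, 0, 0.01]], "turn": [[0, -0.19, 0], [0, -0.19, 0], [0, -0.19, 0], [0, -0.19, 0], [0, -0.19, 0], [0, -0.19, 0], [0, -0.19, 0], [0, -0.19, 0], [0, -0.19, 0], [0, -0.19, 0]], "hand": [0, 0, 0, 0, 0, 0, 0, 0, 0, 0]}}

```text
time_s: 22.85
position: [0.586, 0.2124, 0.0722]
tool_rot: [[-0.767, -0.021, 0.642], [-0.027, 1.0, -0.0], [-0.642, -0.018, -0.767]]
ft_force: [-0.3, 0.1, -0.4]
grip_width: 0.0004
gripper_force: 0.0
```

{"api": "drive_tool", "payload": {"offset": [[0.05, 0, 0.01], [0.05, 0, 0.01], [0, 0, 0], [0, 0, 0], [0, 0, 0], [0, 0, 0], [0, 0, 0], [0, 0, 0], [0, 0, 0], [0, 0, 0]], "turn": [[0, -0.2, 0], [0, -0.2, 0], [0, 0, 0], [0, 0, 0], [0, 0, 0], [0, 0, 0], [0, 0, 0], [0, 0, 0], [0, 0, 0], [0, 0, 0]], "hand": [0, 0, 0, 0, 0, 0, 0, 0, 0, 0]}}

```text
time_s: 24.1
position: [0.5842, 0.2172, 0.0718]
tool_rot: [[-0.742, -0.013, 0.67], [-0.028, 1.0, -0.011], [-0.669, -0.027, -0.742]]
ft_force: [0.1, -0.5, 0.2]
grip_width: -0.0003
gripper_force: 0.0
```

```bash
python3 - <<'E'
from h import *
s=observe();c=np.array(s["tool_rot"]);print(s["position"],c.T@s["ft_force"])
k=dict(depth=.022,y=.1)
rows(binpose(.62,.1,gap=.016,**k),1)
E
```

```text
[0.58416904 0.21716926 0.07181389] [-0.19048988 -0.49574105 -0.02016941]
1 offset [0.199, -0.357, 0.195] turn [-0.328, 0.128, 0.016] | tot mm [  8.  -14.3   7.8] deg [-2.   0.8  0.1]
```

```bash
python3 - <<'E'
from h import *
import cv2
from rig import get_image
s=observe();print(np.round(s["q"],1),s["ft_force"])
b=get_image("top")[120:250,150:360];w=get_image("wrist")
cv2.imwrite("pics/c4.png",np.hstack([cv2.resize(b,(400,248),interpolation=cv2.INTER_CUBIC),cv2.resize(w,(400,300))[26:274]]))
E
```

```text
[ 13.5  31.7 104.3 -73.8  10.   -7.9] [ 0.13452537 -0.49000028  0.15574028]
```

View pics/c4.png

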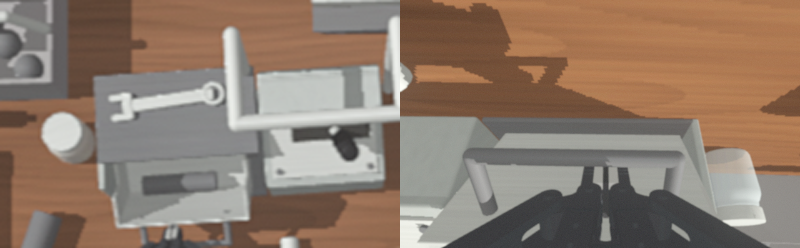

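Joint 5 is at its 10° limit, so the full tilt is out of reach here. In the picture the bin is partly out with the pipe inside at (180,184), the lever still stands in its notch at (345,143), and the bar in the wrist half is at (575,157). I estimate the bin's angle from the bar.

```bash
python3 - <<'E'
from h import *
c=camera_info("wrist")
def bar(th,y): 
    C,S=np.cos(th),np.sin(th);return ST+SR@np.array([-.05+C*-.045-S*.103,y,.012+S*-.045+C*.103])
for th in(.35,.4,.45,.5,.55,.6,.65):print(th,proj(c,[bar(th,.035),bar(th,.155)]).round(0).tolist(),bar(th,.1).round(3))
print(observe()["tool_rot"])
E
```

```text
0.35 [[119.0, 348.0], [433.0, 355.0]] [0.577 0.202 0.093]
0.4 [[117.0, 335.0], [434.0, 341.0]] [0.573 0.202 0.089]
0.45 [[115.0, 321.0], [435.0, 327.0]] [0.569 0.202 0.085]
0.5 [[114.0, 307.0], [436.0, 312.0]] [0.565 0.202 0.081]
0.55 [[113.0, 292.0], [436.0, 297.0]] [0.562 0.202 0.076]
0.6 [[113.0, 277.0], [436.0, 282.0]] [0.559 0.202 0.072]
0.65 [[113.0, 262.0], [437.0, 267.0]] [0.556 0.202 0.067]
[[-0.74237991 -0.01340171  0.6698451 ]
 [-0.02784758  0.99955313 -0.01086486]
 [-0.66940016 -0.02671942 -0.74242137]]
```

The bin is at about 0.56 rad and still hooked. I straighten the tool to about 0.46 rad absolute to free joint 5, then pull the last bit.

```bash
python3 - <<'E'
from h import *
k=dict(depth=.017,y=.1)
A=binpose(.55,.46-.55,gap=.016,**k);B=binpose(.66,-.2,gap=.0126,**k)
rows(A,8);rows(B,8,A);rows(binpose(.70,-.24,gap=.0126,**k),8,A);print(A[0],B[0])
E
```

```text
8 offset [0.003, -0.045, 0.005] turn [-0.041, 0.326, -0.003] | tot mm [  1.2 -14.5   1.7] deg [-2.  15.7 -0.2]
8 offset [0.038, -0.0, 0.016] turn [0.0, 0.0, 0.0] | tot mm [12.2 -0.   5.2] deg [0. 0. 0.]
8 offset [0.048, -0.0, 0.023] turn [0.0, 0.0, 0.0] | tot mm [15.3 -0.   7.2] deg [0. 0. 0.]
[0.58466365 0.20263639 0.07015918] [0.57601945 0.20233417 0.06007435]
```

{"api": "drive_tool", "payload": {"offset": [[0, -0.045, 0], [0, -0.045, 0], [0, -0.045, 0], [0, -0.045, 0], [0, -0.045, 0], [0, -0.045, 0], [0, -0.045, 0], [0, -0.045, 0], [0, 0, 0], [0, 0, 0]], "turn": [[-0.04, 0.33, 0], [-0.04, 0.33, 0], [-0.04, 0.33, 0], [-0.04, 0.33, 0], [-0.04, 0.33, 0], [-0.04, 0.33, 0], [-0.04, 0.33, 0], [-0.04, 0.33, 0], [0, 0, 0], [0, 0, 0]], "hand": [0, 0, 0, 0, 0, 0, 0, 0, 0, 0]}}

```text
time_s: 25.45
position: [0.5843, 0.2027, 0.0719]
tool_rot: [[-0.895, -0.031, 0.446], [-0.028, 1.0, 0.013], [-0.446, -0.001, -0.895]]
ft_force: [0.3, -0.6, 0.1]
grip_width: -0.0004
gripper_force: 0.0
```

```bash
python3 - <<'E'
from h import *
s=observe();c=np.array(s["tool_rot"]);print(np.round(s["q"],1),s["position"],c.T@s["ft_force"])
k=dict(depth=.017,y=.1)
rows(binpose(.55,-.09,gap=.016,**k),1);rows(binpose(.66,-.2,gap=.0126,**k),8)
E
```

```text
[  9.7  30.6  95.5  -7.7  27.8 -76.1] [0.58425575 0.20274974 0.07185137] [-0.29859595 -0.57577542  0.08155937]
1 offset [0.01, -0.003, 0.042] turn [-0.024, 0.023, -0.032] | tot mm [ 0.4 -0.1  1.7] deg [-0.1  0.1 -0.2]
8 offset [0.039, -0.0, 0.021] turn [-0.003, 0.003, -0.004] | tot mm [12.6 -0.2  6.9] deg [-0.1  0.1 -0.2]
```

{"api": "drive_tool", "payload": {"offset": [[0.04, 0, 0.02], [0.04, 0, 0.02], [0.04, 0, 0.02], [0.04, 0, 0.02], [0.04, 0, 0.02], [0.04, 0, 0.02], [0.04, 0, 0.02], [0.04, 0, 0.02], [0, 0, 0], [0, 0, 0]], "turn": [[0, 0, 0], [0, 0, 0], [0, 0, 0], [0, 0, 0], [0, 0, 0], [0, 0, 0], [0, 0, 0], [0, 0, 0], [0, 0, 0], [0, 0, 0]], "hand": [0, 0, 0, 0, 0, 0, 0, 0, 0, 0]}}

```text
time_s: 26.7
position: [0.578, 0.2026, 0.0623]
tool_rot: [[-0.892, -0.031, 0.451], [-0.028, 1.0, 0.014], [-0.451, 0.0, -0.892]]
ft_force: [5.6, 0.3, 5.5]
grip_width: 0.0002
gripper_force: 3.2
```

```bash
cat > bar.py <<'E'
from h import *
import cv2
from rig import get_image
s=observe();c=np.array(s["tool_rot"]);print(np.round(s["q"],1),s["position"].round(4),(c.T@s["ft_force"]).round(1))
rows(binpose(.66,-.2,gap=.0126,depth=.017,y=.1),1)
c=camera_info("wrist")
def bar(th,y): 
    C,S=np.cos(th),np.sin(th);return ST+SR@np.array([-.05+C*-.045-S*.103,y,.012+S*-.045+C*.103])
w=get_image("wrist"); g=cv2.cvtColor(w,cv2.COLOR_BGR2GRAY).astype(int)
for th in(.5,.55,.6,.65):
    P=proj(c,[bar(th,.035),bar(th,.055),bar(th,.075),bar(th,.155)]).round(0);print(th,P.tolist())
for x in (P[1:3,0].astype(int)): print(x,[(y,g[y,x]) for y in range(180,380,5)])
cv2.imwrite("pics/wlast.png",w)
E
python3 bar.py
```

```text
[  9.8  31.1  97.2  -8.4  25.4 -75.2] [0.578  0.2026 0.0623] [-7.5  0.2 -2.4]
1 offset [0.069, -0.006, 0.028] turn [-0.016, 0.079, -0.035] | tot mm [ 2.8 -0.3  1.1] deg [-0.1  0.5 -0.2]
0.5 [[150.0, 327.0], [204.0, 327.0], [258.0, 327.0], [476.0, 326.0]]
0.55 [[151.0, 312.0], [205.0, 312.0], [259.0, 312.0], [475.0, 311.0]]
0.6 [[152.0, 297.0], [206.0, 296.0], [259.0, 296.0], [473.0, 296.0]]
0.65 [[154.0, 282.0], [207.0, 281.0], [260.0, 281.0], [472.0, 281.0]]
207 [(180, np.int64(95)), (185, np.int64(91)), (190, np.int64(123)), (195, np.int64(97)), (200, np.int64(96)), (205, np.int64(95)), (210, np.int64(95)), (215, np.int64(92)), (220, np.int64(93)), (225, np.int64(96)), (230, np.int64(95)), (235, np.int64(90)), (240, np.int64(96)), (245, np.int64(89)), (250, np.int64(90)), (255, np.int64(88)), (260, np.int64(87)), (265, np.int64(90)), (270, np.int64(91)), (275, np.int64(96)), (280, np.int64(93)), (285, np.int64(104)), (290, np.int64(108)), (295, np.int64(112)), (300, np.int64(109)), (305, np.int64(104)), (310, np.int64(128)), (315, np.int64(155)), (320, np.int64(158)), (325, np.int6
[... 389 characters left out ...]
p.int64(94)), (220, np.int64(92)), (225, np.int64(95)), (230, np.int64(95)), (235, np.int64(90)), (240, np.int64(95)), (245, np.int64(92)), (250, np.int64(92)), (255, np.int64(89)), (260, np.int64(88)), (265, np.int64(89)), (270, np.int64(93)), (275, np.int64(93)), (280, np.int64(97)), (285, np.int64(100)), (290, np.int64(108)), (295, np.int64(113)), (300, np.int64(104)), (305, np.int64(102)), (310, np.int64(132)), (315, np.int64(153)), (320, np.int64(154)), (325, np.int64(154)), (330, np.int64(154)), (335, np.int64(154)), (340, np.int64(154)), (345, np.int64(155)), (350, np.int64(152)), (355, np.int64(104)), (360, np.int64(61)), (365, np.int64(62)), (370, np.int64(64)), (375, np.int64(65))]
```

The bar is at row 296, giving about 0.60 rad, and the force is still only running friction. I pull on to the stop.

{"api": "drive_tool", "payload": {"offset": [[0.03, 0, 0.02], [0.03, 0, 0.02], [0.03, 0, 0.02], [0.03, 0, 0.02], [0.03, 0, 0.02], [0, 0, 0], [0, 0, 0], [0, 0, 0], [0, 0, 0], [0, 0, 0]], "turn": [[0, 0, 0], [0, 0, 0], [0, 0, 0], [0, 0, 0], [0, 0, 0], [0, 0, 0], [0, 0, 0], [0, 0, 0], [0, 0, 0], [0, 0, 0]], "hand": [0, 0, 0, 0, 0, 0, 0, 0, 0, 0]}}

```text
time_s: 28.0
position: [0.5783, 0.2031, 0.0597]
tool_rot: [[-0.887, -0.031, 0.461], [-0.027, 1.0, 0.016], [-0.461, 0.002, -0.887]]
ft_force: [9.6, -0.4, 16.8]
grip_width: -0.0001
gripper_force: 8.5
```

```bash
python3 bar.py | cut -c1-200
```

```text
[  9.8  31.3  97.7  -8.9  24.  -74.7] [0.5783 0.2031 0.0597] [-16.3  -0.6 -10.4]
1 offset [0.046, -0.017, -0.036] turn [-0.0, 0.187, -0.038] | tot mm [ 1.8 -0.7 -1.4] deg [-0.   1.1 -0.2]
0.5 [[146.0, 334.0], [201.0, 334.0], [256.0, 334.0], [477.0, 333.0]]
0.55 [[147.0, 318.0], [202.0, 318.0], [257.0, 318.0], [476.0, 317.0]]
0.6 [[148.0, 303.0], [203.0, 303.0], [257.0, 302.0], [475.0, 301.0]]
0.65 [[150.0, 288.0], [204.0, 287.0], [258.0, 287.0], [473.0, 286.0]]
204 [(180, np.int64(93)), (185, np.int64(94)), (190, np.int64(108)), (195, np.int64(94)), (200, np.int64(98)), (205, np.int64(97)), (210, np.int64(96)), (215, np.int64(95)), (220, np.int64(92)), (225,
258 [(180, np.int64(94)), (185, np.int64(94)), (190, np.int64(141)), (195, np.int64(144)), (200, np.int64(144)), (205, np.int64(146)), (210, np.int64(93)), (215, np.int64(94)), (220, np.int64(96)), (2
```

{"api": "drive_tool", "payload": {"offset": [[0.04, 0, 0], [0.04, 0, 0], [0, 0, 0], [0, 0, 0], [0, 0, 0], [0, 0, 0], [0, 0, 0], [0, 0, 0], [0, 0, 0], [0, 0, 0]], "turn": [[0, 0, 0], [0, 0, 0], [0, 0, 0], [0, 0, 0], [0, 0, 0], [0, 0, 0], [0, 0, 0], [0, 0, 0], [0, 0, 0], [0, 0, 0]], "hand": [0, 0, 0, 0, 0, 0, 0, 0, 0, 0]}}

```text
time_s: 29.3
position: [0.5781, 0.2031, 0.0598]
tool_rot: [[-0.884, -0.031, 0.467], [-0.027, 1.0, 0.017], [-0.467, 0.003, -0.884]]
ft_force: [20.0, -0.0, 17.1]
grip_width: -0.0003
gripper_force: 12.5
```

```bash
sed -i 's/range(180,380,5)/range(262,340,3)/; s/(y,g\[y,x\])/(y,int(g[y,x]))/' bar.py; python3 bar.py
```

```text
[  9.8  31.3  98.   -9.2  23.4 -74.4] [0.5781 0.2031 0.0598] [-25.7  -0.6  -5.7]
1 offset [0.044, -0.017, -0.031] turn [0.007, 0.25, -0.041] | tot mm [ 1.8 -0.7 -1.3] deg [ 0.   1.5 -0.2]
0.5 [[146.0, 335.0], [201.0, 334.0], [256.0, 334.0], [476.0, 333.0]]
0.55 [[147.0, 319.0], [202.0, 319.0], [257.0, 318.0], [475.0, 317.0]]
0.6 [[148.0, 303.0], [203.0, 303.0], [257.0, 303.0], [474.0, 302.0]]
0.65 [[150.0, 288.0], [204.0, 288.0], [258.0, 287.0], [473.0, 286.0]]
204 [(262, 88), (265, 95), (268, 90), (271, 88), (274, 91), (277, 93), (280, 94), (283, 95), (286, 99), (289, 104), (292, 108), (295, 107), (298, 115), (301, 109), (304, 108), (307, 103), (310, 108), (313, 155), (316, 156), (319, 158), (322, 159), (325, 156), (328, 155), (331, 156), (334, 154), (337, 159)]
258 [(262, 90), (265, 97), (268, 93), (271, 83), (274, 89), (277, 94), (280, 93), (283, 95), (286, 105), (289, 103), (292, 109), (295, 108), (298, 115), (301, 111), (304, 105), (307, 105), (310, 119), (313, 157), (316, 155), (319, 155), (322, 156), (325, 155), (328, 156), (331, 154), (334, 150), (337, 157)]
```

The bar is at row 298, giving about 0.62 rad, and the force rose to 26 N with no further motion. The bin is at its stop. I unhook and retreat along the bin's face.

{"api": "drive_tool", "payload": {"offset": [[-0.06, 0, 0], [-0.06, 0, 0], [-0.05, 0, 0], [0, 0, 0], [0.04, 0, -0.3], [0.04, 0, -0.3], [0.05, 0, -0.4], [0.05, 0, -0.5], [0.05, 0, -0.5], [0, 0, -0.5]], "turn": [[0, 0, 0], [0, 0, 0], [0, 0, 0], [0, 0, 0], [0, 0, 0], [0, 0, 0], [0, 0, 0], [0, 0, 0], [0, 0, 0], [0, 0, 0]], "hand": [0, 0, 0, 0, 0, 0, 0, 0, 0, 0]}}

```text
time_s: 30.6
position: [0.5213, 0.2008, 0.1417]
tool_rot: [[-0.895, -0.031, 0.444], [-0.028, 1.0, 0.013], [-0.445, -0.001, -0.896]]
ft_force: [0.4, 0.1, -0.3]
grip_width: 0.0
gripper_force: 0.0
```

{"api": "drive_tool", "payload": {"offset": [[0, 0, -0.7], [0, 0, -0.9], [0, 0, -0.9], [0, 0, -0.9], [0.3, 0, -0.9], [0.3, 0, -0.6], [0, 0, 0], [0, 0, 0], [0, 0, 0], [0, 0, 0]], "turn": [[0, 0, 0], [0, 0, 0], [0, 0, 0], [0, 0, 0], [0, 0, 0], [0, 0, 0], [0, 0, 0], [0, 0, 0], [0, 0, 0], [0, 0, 0]], "hand": [0, 0, 0, 0, 0, 0, 0, 0, 0, 0]}}

```text
time_s: 31.85
position: [0.4141, 0.1975, 0.3054]
tool_rot: [[-0.895, -0.031, 0.445], [-0.028, 1.0, 0.013], [-0.445, -0.001, -0.896]]
ft_force: [0.2, -0.2, 0.7]
grip_width: 0.0001
gripper_force: 0.0
```

```bash
python3 - <<'E'
from h import *
import cv2
from rig import get_image
s=observe();print(s["position"],s["ft_force"])
c=camera_info("wrist")
def bar(th,y): 
    C,S=np.cos(th),np.sin(th);return ST+SR@np.array([-.05+C*-.045-S*.103,y,.012+S*-.045+C*.103])
for th in(.5,.55,.6,.62):print(th,proj(c,[bar(th,.035),bar(th,.155)]).round(0).tolist())
w=get_image("wrist");b=get_image("top")[120:280,150:400]
cv2.imwrite("pics/c5.png",np.hstack([cv2.resize(b,(400,256),interpolation=cv2.INTER_CUBIC),cv2.resize(w,(400,300))[:256]]))
E
```

```text
[0.41412471 0.19750199 0.30535511] [ 0.19008386 -0.17830797  0.70629084]
0.5 [[271.0, 221.0], [376.0, 221.0]]
0.55 [[271.0, 216.0], [376.0, 216.0]]
0.6 [[271.0, 212.0], [376.0, 211.0]]
0.62 [[271.0, 210.0], [376.0, 210.0]]
```

View pics/c5.png

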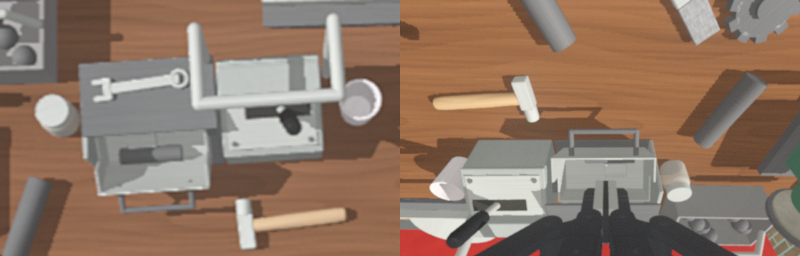

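The last view shows the bin out, with the bar at about wrist row 211 (0.61–0.62 rad), the parts inside at (150,155) and the lever in its notch at (288,120). The hammer, wrench, tin and jar have not moved, and the gripper is clear of everything.

```bash
python3 -c "
from rig import env
print(env.close_job())"
```

```text
the job is handed in; nothing more can be done
None
```

The job is handed in at about 32 s: the lever is fully home in the other notch at about 0.40 rad, and the bin is at its forward stop (about 0.62 rad) with the parts still inside. The gripper is clear of everything, and nothing else near the station had moved in the last pictures.

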